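# Draw the grounds tray out of the tamping station with the pull hook

## Task

Take the pull hook out of its round holder, put its toe down through the finger hole in the lip of the tamping station's grounds tray, and draw the tray gently all the way out until you feel it come up firmly against its stop; keep a firm pull on it there for a moment, but do not strain it, and do not touch the tray with the gripper. Unhook it without pushing the tray back in, and hang the hook upright in its holder again; leave everything else standing where it is.

Things in the scene. Friction and masses are not known exactly. Their poses are not given: they have to be found in the camera images.
- station: the tamping station: fixed low steel box with a black rubber mat on top, 140 deep x 130 wide x 47 mm high, a tamper standing on its rear half. Origin at the centre of its underside, on the counter; x points to its back, so the tray comes out along its -x; z up. Its front is 70 mm from the origin
- tray_hole (a point): centre of the round finger hole (24 mm across, right through) in the tray's flat steel lip, at the lip's upper face, 29 mm above the counter; moves with the tray, axes as the station's. The lip is 5 mm thick, 40 mm long, 56 mm wide, with 24 mm free under it; the hole's centre is 20 mm out from the tray's front panel, the rim outside the hole 8 mm broad
- stand: the hook's holder, a fixed heavy round dark steel tube, 56 mm outside, 34 mm clear inside, 72 mm high, open at the top, with an 8 mm floor. Origin at the centre of its underside, z up. It stands either right or left of the station
- hook_grip (a point): centre of the pull hook's wooden handle (hook loose, 140 g), half-way up. Handle 32 (hook x) x 18 (y) x 45 mm tall (z); below it a steel flange, 44 mm across, 5 mm thick; its underside is 27.5 mm below this point and rests on the holder's rim, this point then 99.5 mm above the counter. A 7 mm round rod goes down from the flange's centre; at its foot a toe points to the hook's -x
- hook_toe (a point): bend of the pull hook, where rod and toe centre lines meet: on the rod's axis, 76 mm under hook_grip; same axes (z up). The hook's lowest surface is 3.5 mm below it, the toe 7 mm thick. Rod and toe together span +3.5 to -12.5 mm in hook x, so they pass the 24 mm hole with the toe along the way the tray comes out and the rod's axis 4.5 mm inward of the hole's centre
- hook: the pull hook as a whole; origin at the centre of the flange's underside, on the rod's axis; z up along the handle, toe to -x. Grip the handle tightly (about 100 N) and low, just above the flange: in a lax grip the hook pivots between the fingers when pulled on hard
- tray: the grounds tray: a pan with a steel front panel 122 x 30 mm and the lip. Slides out along the station's -x on a stiff slide (drag about 5 N), stays where it is left; at the start up to 15 mm out. Its travel must be felt: a hard stop ends it 60 to 90 mm from fully in. A firm pull there is 8 to 15 N; over 25 N between hook and tray strains it. Origin at the station's when fully in; x to the back
- tamper: bystander: tamper with a wooden grip, 58 mm wide, 93 mm tall, on the station's mat; origin under its centre
- pitcher: bystander: small steel milk pitcher, 72x120x85 mm, on the side of the station where the holder is not; origin under its centre
- cup_b: bystander: porcelain cup, 80x105x58 mm, behind and right of the station; origin under its centre
Mind the look-alikes: they are no part of the job. What is shaped like the stand but orange or yellow is not meant.

How it is judged:
On the way, in this order (a step that is already met when the one before it is completed fails the run):
1. the hook's toe is down through the finger hole, below the lip, and the tray is not yet drawn (z of hook_toe in the frame of tray_hole below -0.0075 m and horizontal distance between hook_toe and tray_hole below 0.012 m and x of tray_hole in the frame of station above -0.125 m), for 0.1 s.
2. the tray is drawn to within 2.5 mm of its stop and pulled firmly against it (8 N or more) with the hook in the hole (x of tray_hole in the frame of station below -0.1645 m and z of hook_toe in the frame of tray_hole below -0.004 m and horizontal distance between hook_toe and tray_hole below 0.016 m and contact force between hook and tray above 8 N), for 0.2 s.
At the end, for the whole second after the job is handed in: The tray is out within 2.5 mm of its stop, and the hook hangs still and upright (within 0.1 rad) in its holder with the flange resting on the rim (within 3 mm in height, 16 mm sideways) (x of tray_hole in the frame of station below -0.1645 m and horizontal distance between hook and stand below 0.016 m and angle between hook's own z axis and vertical below 0.1 rad and z of hook in the frame of stand between 0.069 and 0.075 m and linear speed of hook below 0.02 m/s and linear speed of tray below 0.01 m/s); the robot touches nothing.
It fails at once if hook and tray strained against each other with more than 25 N (contact force between hook and tray above 25 N).
It fails at once if the gripper touches the tray (contact force between the fingers and tray above 0.5 N).
It fails at once if the arm or gripper presses on the station (contact force between any of the fingers, the arm and station above 10 N).
It fails at once if a bystander is moved by more than 20 mm (distance of any of tamper, pitcher, cup_b from where it was at the start of the episode above 0.02 m).
It also fails if it takes over 70 s, if anything falls off the work surface, if the arm or the gripper's body presses on something with over 40 N, if the wrist force passes 120 N, or if a joint passes its speed limit or range.

## Robot

A 6-joint arm with a two-finger parallel gripper is mounted at the origin on a cart in front of the work surface, level with it; the furniture and walls round the work are solid. World frame = base frame: x ahead of the robot, y to its left, z up, the work surface at z = 0. Lengths are in m, angles in rad, forces in N, time in s.
With the tool pointing down it reaches from about 0.375 to 0.975 m from the base axis. Payload 3.8 kg.
Tool frame: the origin (TCP) lies on the centre line of the jaws, within the pads' length; the fingertips stand 17 mm ahead of it and the grasp point (between the pads) lies 2 mm behind it (bot.tip_extent is the distance from the TCP to the fingertips, in m); z points along the fingers, y is the line along which they close (so a half turn about z gives the same grasp; the last joint's range is limited). The gripper opens to 85 mm and grips with 20 to 120 N. Pads are 22 mm wide; open, the fingers measure 114 mm over their backs; the gripper's body (76 mm by 85 mm) begins 54 mm behind the grasp point. The pads swing forward as they close: fully open they stand 13 mm farther back than shut.
Start: joints at [1.196, 0.264, 1.604, -0, 1.274, -0.037], TCP at [0.224, 0.637, 0.218] pointing down, gripper open.
Joint ranges: [-2.63, 2.63], [-0.94, 2.18], [0.31, 2.57], [-1.31, 4.45], [0, 2.66], [-2.55, 2.55]. Speed limits (rad/s): [2.57, 2.57, 3.14, 3.14, 3.14, 3.14].

## Interface

Orientations are given as a rotation vector (axis times angle).
In Python, from workcell import readout, read_camera, finish_job, bot gives the robot as it stands.
- The arm moves only by the tool jog_arm, never from a script. Its argument "deltas" is one flat list of numbers, 7 for each row, row after row: the shift along the tool's x, y, z in m, then the turn, a rotation vector about the tool's x, y, z in degrees, then the gripper command: -1 is shut, 1 is fully open, values between are in proportion. A call has 1 to 8 rows; each row is the pose to reach, as a shift and turn from the pose commanded when the call began, along the tool's axes at that moment; what a row does not reach only later rows make up. A row lasts 1/10 s, in which the tool goes at most 50 mm and 8.59 degrees, less where a joint would pass 70% of its speed; a pose out of reach is approached as far as the arm can. A call with a gripper value outside its range is refused whole. The fingers move at their own pace and stop on an object; "squeeze" is the grip in N (left out, the last holds). Time passes only in rows, so rows that repeat a pose let the fingers close. It gives the time, the measured TCP pose, the force, the opening and the grip force at its end, in the units of the state.
- readout.read_state(): the state, without advancing time (a new reading comes with each control period).
- read_camera(name): name is "scene" or "top" or "wrist"; returns a dict with "color" (400x640x3 uint8, blue, green, red), "fx", "fy", "cx", "cy" (pixels), "origin" and "attitude" of the camera in the world. Camera axes: x right, y down, z forward; pixel columns grow to the right and rows downward; lengths in m; the calibration is good to about 2 mm. A picture is of the moment at which its call begins. There is no depth.
- finish_job(): hands the job in; it is judged then, once.
The state is a dict: "time": time; "q": joint angles; "joint_vel": joint speeds; "joint_torque": joint torques, N m; "tool_pos": TCP position; "tcp_rot": TCP orientation; "wrist_force": force on the tool from outside, world axes, zero at the start; "torque": the same for the moment, N m; "width": opening from 0.0 (shut) to 1.0 (fully open); "grip_force": force on a finger pad.
Only numpy, scipy, OpenCV 4.12 (cv2) and the standard library are available. Lean on these libraries where they do the work, as an engineer would, in place of code of your own. Each camera call takes 0.05 s, during which the arm holds its last target. There are 200 camera calls.

## Working session

There is one attempt and no reset: what is moved stays moved. The work goes in short steps, Python scripts to look and compute and a tool call to move; the robot and the scene stay as the last step left them, time stands still between calls to the robot, and variables do not carry over. Pictures are saved under pics/ and viewed, at most 10 in all, crops included, and the job is handed in when it is done.

Besides the shell and the picture viewer there is one more tool, called after "Call:" in YAML: its name, and indented under it one key for each argument. jog_arm: Moves the arm, as the interface text tells. Its arguments: {"type":"object","properties":{"deltas":{"type":"array"},"squeeze":{"type":"number"}},"required":["deltas"]}

```bash
mkdir -p pics
cat > h.py <<'E'
import numpy as np, cv2
from workcell import readout, read_camera, finish_job, bot
from scipy.spatial.transform import Rotation as R
def att(c):
    a=np.array(c["attitude"],float)
    return a if a.shape==(3,3) else R.from_rotvec(a).as_matrix() if a.size==3 else R.from_quat(a).as_matrix()
def ray(c,u,v,z):
    d=att(c)@np.array([(u-c["cx"])/c["fx"],(v-c["cy"])/c["fy"],1]); o=np.array(c["origin"])
    return o+d*(z-o[2])/d[2]
def proj(c,p):
    q=att(c).T@(np.array(p)-np.array(c["origin"])); return np.array([c["fx"]*q[0]/q[2]+c["cx"],c["fy"]*q[1]/q[2]+c["cy"]])
E
python3 - <<'E'
from h import *
ims=[]
for n in("scene","top"):
    c=read_camera(n); cv2.imwrite(f"pics/{n}0.png",c["color"]); print(n,c["fx"],c["cx"],c["cy"],c["origin"],c["attitude"])
s=readout.read_state();print(s)
E
```

```text
scene 406.8499579501135 316.8614138363857 194.89863672344129 [-0.09937284 -0.43160505  0.90035442] [-2.18289515  1.02527926 -0.38861026]
top 442.570599233045 316.19313147907144 200.80281211859096 [0.20321153 0.06599175 1.63651268] [-2.09517747  2.12673185 -0.18468776]
{'time': 0.1, 'q': array([ 1.19606437e+00,  2.64685777e-01,  1.60525336e+00, -4.22071780e-06,
        1.27368513e+00, -3.69358234e-02]), 'joint_vel': array([-9.92302885e-04, -2.20773070e-03, -1.47086361e-03,  3.03328786e-03,
       -6.12727958e-05, -5.75957715e-04]), 'joint_torque': array([ 4.61564068e-04, -5.16705787e+01, -3.68590558e+01, -1.98280932e-04,
        6.27088026e-03, -1.82314903e-05]), 'tool_pos': array([0.22347439, 0.63620328, 0.21687258]), 'tcp_rot': array([-0.52801847, -3.09648303,  0.00312477]), 'wrist_force': array([-0.045407  ,  0.06069223, -0.02181709]), 'torque': array([-0.00030889, -0.00162377, -0.02855127]), 'grip_force': 0.0, 'width': 0.9951618096487053}
```

View pics/top0.png

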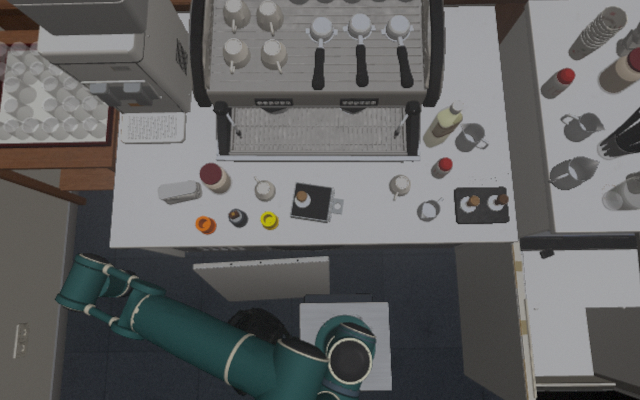

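View pics/scene0.png

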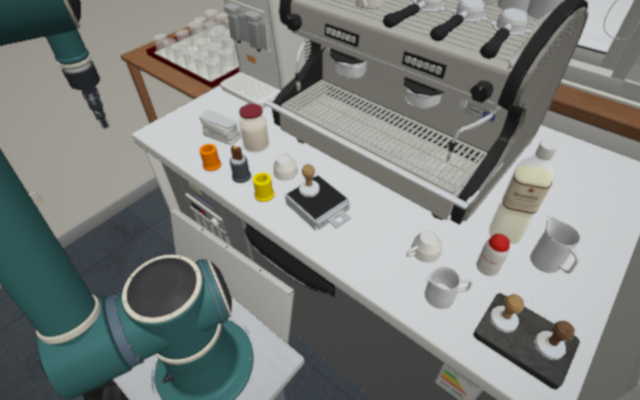

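The top view shows three tubes: dark (237,216), orange (205,224) and yellow (269,219). It also shows the station (312,203) with its lip at (338,206), two cups (264,190) and (400,184), and a pitcher (430,208). I choose the dark tube, which has a wooden handle, and check it in a close crop.

Run:
```python
from h import *
t=cv2.imread("pics/top0.png")[170:240,190:350]; s=cv2.imread("pics/scene0.png")[130:240,195:355]
a=cv2.resize(t,None,fx=5,fy=5,interpolation=cv2.INTER_CUBIC)[:, :800]
b=cv2.resize(s,None,fx=2.2,fy=2.2,interpolation=cv2.INTER_CUBIC)
o=np.zeros((592,800,3),np.uint8); o[:350]=a; o[350:592,:352]=b
c2=cv2.resize(cv2.imread("pics/scene0.png")[140:190,220:260],None,fx=4.8,fy=4.8,interpolation=cv2.INTER_CUBIC); o[350:590,360:552]=c2
c3=cv2.resize(cv2.imread("pics/scene0.png")[190:230,305:355],None,fx=4.8,fy=4.8,interpolation=cv2.INTER_CUBIC); o[350:542,556:796]=c3
cv2.imwrite("pics/c1.png",o)
c=read_camera("top")
for n,u,v,z in[("dark",237,216,.08),("orange",205,224,.07),("yellow",269,219,.07),("lip",338,206,.029)]: print(n,ray(c,u,v,z).round(3))
```

```text
dark [0.458 0.378 0.08 ]
orange [0.433 0.495 0.07 ]
yellow [0.447 0.264 0.07 ]
lip [0.498 0.015 0.029]
```

View pics/c1.png

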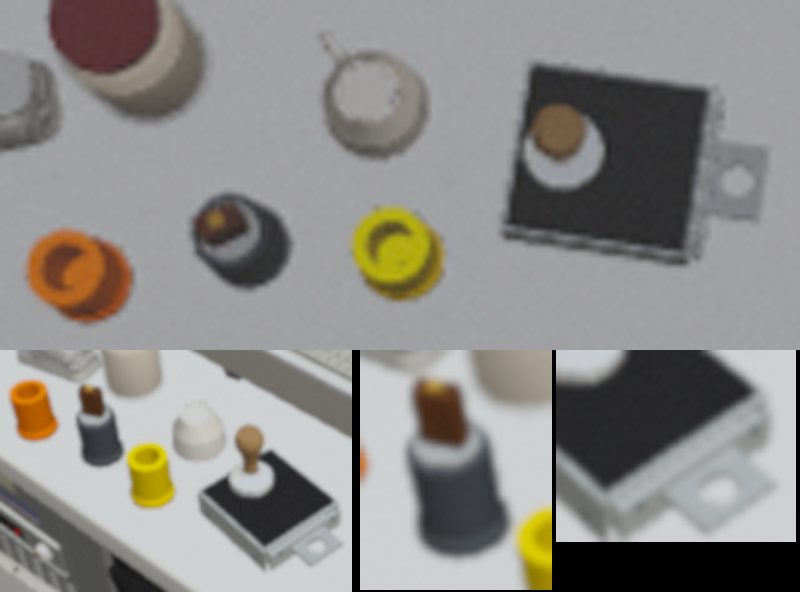

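The crop confirms the dark tube with the brown handle (top at about pixel (234,214)). The hole is at (337.6,206), and the tray comes out towards world -y.

```bash
cat >> h.py <<'E'
def delta(p,ydir=None,down=True):
    """shift (tool axes) and turn (deg) from present pose to TCP p, tool z down, tool y along angle ydir (world rad, mod pi)"""
    s=readout.read_state(); M=R.from_rotvec(s["tcp_rot"]); sh=M.inv().apply(np.array(p)-s["tool_pos"])
    cand=[]
    if ydir is not None:
        for a in(ydir,ydir+np.pi):
            y=np.array([np.cos(a),np.sin(a),0]); z=np.array([0,0,-1.]); x=np.cross(y,z)
            cand.append((M.inv()*R.from_matrix(np.c_[x,y,z])).as_rotvec(degrees=True).round(2))
    print("shift mm",(sh*1000).round(1),"turn",cand,"q6",s["q"][5].round(2))
E
python3 - <<'E'
from h import *
c=read_camera("top"); print(ray(c,234.4,214.4,.122), ray(c,337.6,206,.029))
s=readout.read_state(); print(R.from_rotvec(s["tcp_rot"]).as_matrix().round(3))
delta([.44,.37,.26],np.pi/2); delta([.44,.37,.26],0)
w=read_camera("wrist"); M=R.from_rotvec(s["tcp_rot"])
print("cam in tool",M.inv().apply(np.array(w["origin"])-s["tool_pos"]).round(3),(M.inv().as_matrix()@att(w)).round(2),w["fx"])
E
```

```text
[0.45711626 0.37861993 0.122     ] [0.49787549 0.01623148 0.029     ]
[[-0.943  0.331 -0.   ]
 [ 0.331  0.943 -0.001]
 [ 0.    -0.001 -1.   ]]
shift mm [-292.5 -179.7  -42.5] turn [array([ -0.08,  -0.02, -19.36]), array([-2.0000e-02,  1.1000e-01,  1.6064e+02])] q6 -0.04
shift mm [-292.5 -179.7  -42.5] turn [array([-7.000e-02,  5.000e-02,  7.064e+01]), array([-5.0000e-02, -8.0000e-02, -1.0936e+02])] q6 -0.04
cam in tool [ 0.075  0.002 -0.156] [[-0.   -0.96 -0.29]
 [ 1.   -0.    0.  ]
 [-0.   -0.29  0.96]] 356.2663815312343
```

Call:
jog_arm:
  deltas: [-0.042,-0.026,-0.006,0,0,-3,1,-0.084,-0.052,-0.012,0,0,-6,1,-0.126,-0.078,-0.018,0,0,-9,1,-0.168,-0.104,-0.024,0,0,-12,1,-0.21,-0.13,-0.03,0,0,-15,1,-0.252,-0.156,-0.036,0,0,-18,1,-0.292,-0.18,-0.042,0,0,-19.4,1,-0.292,-0.18,-0.042,0,0,-19.4,1]

```text
time: 1.05
tool_pos: [0.4433, 0.3663, 0.2613]
tcp_rot: [0.007, 3.138, -0.001]
wrist_force: [0.3, 1.3, 0.7]
width: 0.999
grip_force: 0.0
```

Run:
```python
from h import *
w=read_camera("wrist"); cv2.imwrite("pics/w1.png",w["color"]); s=readout.read_state(); print(s["tool_pos"],s["tcp_rot"])
print(proj(w,[.457,.378,.122]))
```

```text
[0.44147636 0.36822598 0.26076657] [6.67163997e-03 3.14046284e+00 9.30396355e-04]
[330.61560168 201.33064619]
```

View pics/w1.png

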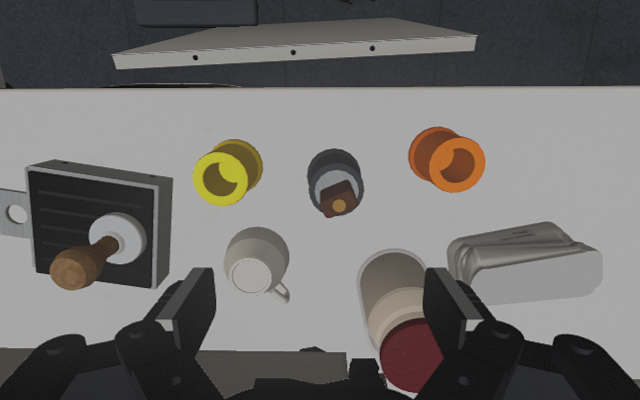

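The wrist view shows the handle at (339,203) in the dark tube and the hole at (17,213). The tall cream jar and the small cup are the near neighbours.

Run:
```python
from h import *
w=read_camera("wrist"); im=w["color"]; h=cv2.cvtColor(im,cv2.COLOR_BGR2HSV)
m=((h[...,0]<25)&(h[...,1]>90)).astype(np.uint8); k=np.zeros_like(m); k[165:225,300:370]=1; m*=k
cs=max(cv2.findContours(m,0,2)[0],key=cv2.contourArea); hull=cv2.convexHull(cs)
print("handle",cv2.contourArea(cs),cv2.approxPolyDP(hull,2,True)[:,0].tolist(),cv2.minAreaRect(cs))
g=cv2.cvtColor(im,cv2.COLOR_BGR2GRAY)
# station: dark mat
m=((g<70)).astype(np.uint8); m[:150]=0;m[300:]=0;m[:,:20]=0;m[:,200:]=0
cs=max(cv2.findContours(m,0,2)[0],key=cv2.contourArea); q=cv2.approxPolyDP(cv2.convexHull(cs),5,True)[:,0]; print("mat",q.tolist())
for p in q: print(ray(w,*p,.047).round(4))
# tube top outer: dark
m=((g<95)).astype(np.uint8); m*=k*0+1; m[:140]=0;m[225:]=0;m[:,:300]=0;m[:,370:]=0
cs=max(cv2.findContours(m,0,2)[0],key=cv2.contourArea); print("tube bbox",cv2.boundingRect(cs))
cv2.imwrite("pics/c2.png",np.hstack([cv2.resize(im[145:225,300:380],None,fx=5,fy=5,interpolation=2),cv2.resize(im[150:300,0:150],(400,400),interpolation=2)]))
print("hole guess",ray(w,17,213,.029))
```

```text
handle 196.5 [[346, 194], [351, 201], [350, 206], [338, 215], [332, 214], [326, 202]] ((339.9794006347656, 204.95364379882812), (16.753211975097656, 23.352964401245117), 66.03751373291016)
mat [[26, 173], [151, 192], [148, 289], [80, 289], [35, 274]]
[0.4444 0.0613 0.047 ]
[0.4657 0.1901 0.047 ]
[0.5831 0.1697 0.047 ]
[0.5826 0.0903 0.047 ]
[0.5629 0.0424 0.047 ]
tube bbox (305, 151, 57, 69)
hole guess [0.49468857 0.0245001  0.029     ]
```

View pics/c2.png

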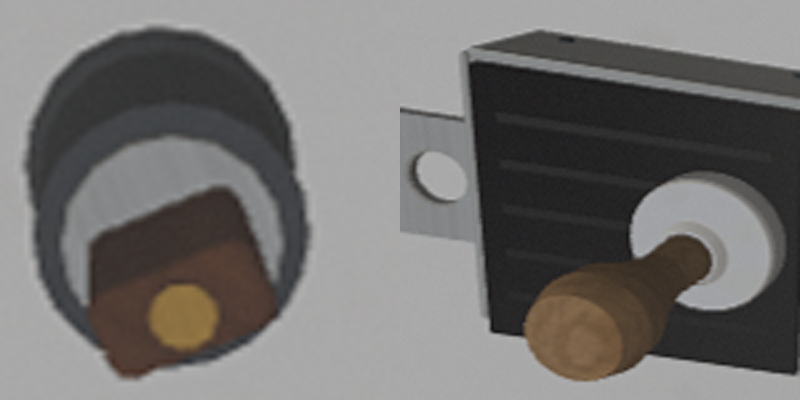

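The close-up shows the brass cap at the handle's top centre (336.6,208.4). The long side of the handle runs (150,-57) in crop pixels, and the rim centre is near (334,191.4).

Run:
```python
from h import *
w=read_camera("wrist"); P=lambda x,y:(300+x/5,145+y/5)
b=ray(w,*P(183,317),.122); print("cap",b,"rim",ray(w,*P(170,232),.072), "rimw",[np.linalg.norm(ray(w,*P(33,232),.072)-ray(w,*P(308,232),.072))])
for a,c in(((90,300),(240,248)),((125,375),(275,310)),((90,300),(125,375)),((240,248),(275,310))):
    d=ray(w,*P(*c),.122)-ray(w,*P(*a),.122); print(np.degrees(np.arctan2(d[1],d[0])),np.linalg.norm(d))
delta([b[0],b[1],.16],np.radians(21))
```

```text
cap [0.45951544 0.38663504 0.122     ] rim [0.45765209 0.38646278 0.072     ] rimw [np.float64(0.054920520197861374)]
109.76643993522163 0.027310638198427044
114.55471029765577 0.028495355818448954
23.846367854097352 0.01503126114900686
29.459676673630565 0.012797253622913589
shift mm [-20.2  16.4 100. ] turn [array([ 0.000e+00, -5.000e-02,  6.897e+01]), array([ 5.0000e-02,  0.0000e+00, -1.1103e+02])] q6 -0.91
```

Call:
jog_arm:
  deltas: [-0.003,0.002,0.01,0,0,8.5,1,-0.006,0.004,0.02,0,0,17,1,-0.008,0.006,0.035,0,0,25.5,1,-0.01,0.008,0.05,0,0,34,1,-0.012,0.01,0.06,0,0,42.5,1,-0.014,0.012,0.07,0,0,51,1,-0.016,0.014,0.08,0,0,59.5,1,-0.018,0.018,0.09,0,0,68,1]

```text
time: 2.0
tool_pos: [0.4559, 0.3898, 0.169]
tcp_rot: [-1.76, -2.601, 0.002]
wrist_force: [0.6, 1.0, -0.3]
width: 1.005
grip_force: 0.0
```

Run:
```python
from h import *
w=read_camera("wrist"); cv2.imwrite("pics/w2.png",w["color"]); s=readout.read_state(); print(s["tool_pos"],s["q"])
delta([.4585,.3866,.098],np.radians(22))
im=w["color"]; h=cv2.cvtColor(im,cv2.COLOR_BGR2HSV)
p=proj(w,[.459,.3866,.122]); print(p)
```

```text
[0.45526835 0.38973184 0.16705537] [6.65989653e-01 1.61369181e-01 1.82370802e+00 8.05372989e-04
 1.15992697e+00 2.89926871e-01]
shift mm [-4.1  2.1 69. ] turn [array([-0.2 ,  0.01, -0.47]), array([2.0000e-02, 3.1000e-01, 1.7953e+02])] q6 0.29
[319.94316693 233.45611315]
```

View pics/w2.png

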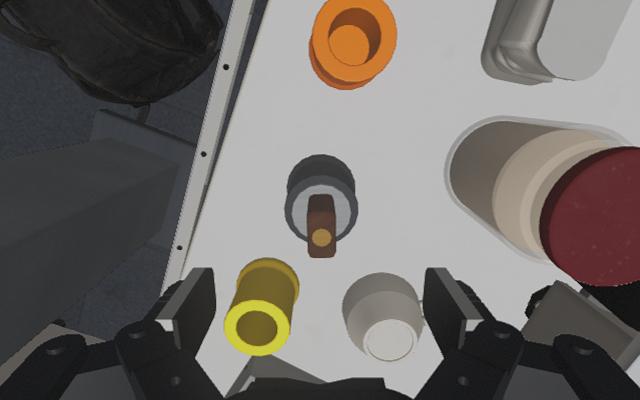

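The handle is now square between the jaws, with its cap at (321.5,238). The lower neighbours stand below fingertip height, so I descend and grip.

Call:
jog_arm:
  deltas: [-0.006,0.0025,0.02,0,0,-0.5,1,-0.006,0.0025,0.04,0,0,-0.5,1,-0.006,0.0025,0.058,0,0,-0.5,1,-0.006,0.0025,0.069,0,0,-0.5,1,-0.006,0.0025,0.069,0,0,-0.5,1,-0.006,0.0025,0.069,0,0,-0.5,-1,-0.006,0.0025,0.069,0,0,-0.5,-1,-0.006,0.0025,0.069,0,0,-0.5,-1]
  squeeze: 100

```text
time: 2.85
tool_pos: [0.4628, 0.3843, 0.1024]
tcp_rot: [1.743, 2.613, 0.003]
wrist_force: [0.8, -0.1, 0.4]
width: 0.519
grip_force: 0.0
```

Call:
jog_arm:
  deltas: [0,0,0,0,0,0,-1,0,0,0,0,0,0,-1,0,0,0,0,0,0,-1,0,0,0,0,0,0,-1,0,0,0,0,0,0,-1]
  squeeze: 100

```text
time: 3.35
tool_pos: [0.4622, 0.3838, 0.1021]
tcp_rot: [1.745, 2.613, 0.001]
wrist_force: [-2.6, -1.8, 6.7]
width: 0.172
grip_force: 98.0
```

Call:
jog_arm:
  deltas: [0,0,0,0,0,0,-0.2,0,0,0,0,0,0,-0.2,0,0,0.005,0,0,0,-0.2,0,0,0.005,0,0,0,-0.2,0,0,0.005,0,0,0,-1,0,0,0.005,0,0,0,-1,0,0,0.005,0,0,0,-1,0,0,0.005,0,0,0,-1]
  squeeze: 100

```text
time: 4.15
tool_pos: [0.462, 0.3835, 0.0958]
tcp_rot: [-1.744, -2.613, 0.001]
wrist_force: [-0.3, 0.4, -1.7]
width: 0.182
grip_force: 99.3
```

Call:
jog_arm:
  deltas: [0,0,0,0,0,0,-1,0,0,-0.015,0,0,0,-1,0,0,-0.035,0,0,0,-1,0,0,-0.06,0,0,0,-1,0,0,-0.085,0,0,0,-1,0,0,-0.11,0,0,0,-1,0,0,-0.12,0,0,0,-1,0,0,-0.12,0,0,0,-1]

```text
time: 4.95
tool_pos: [0.4634, 0.3846, 0.2191]
tcp_rot: [1.743, 2.611, 0.008]
wrist_force: [0.4, 0.1, -1.7]
width: 0.182
grip_force: 99.4
```

Run:
```python
from h import *
s=readout.read_state(); print(s)
p=s["tool_pos"]; print(p)
im=[]
for n in("scene","top"):
    c=read_camera(n); u=proj(c,p-[0,0,.04]).astype(int); print(n,u)
    r=c["color"][max(u[1]-30,0):u[1]+30,u[0]-40:u[0]+40]; im.append(cv2.resize(r,(400,300),interpolation=2))
w=read_camera("wrist"); u=proj(w,p-[0,0,.04]).astype(int); print(u); w2=cv2.resize(w["color"][140:400,160:480],(400,300))
cv2.imwrite("pics/l1.png",np.vstack([np.hstack(im),np.hstack([w2,w2*0])]))
```

```text
{'time': 4.95, 'q': array([ 6.51432659e-01,  1.23345782e-01,  1.76839919e+00, -3.74933615e-05,
        1.24476484e+00,  2.57901037e-01]), 'joint_vel': array([ 0.00056042,  0.03021777,  0.05215694,  0.00012321, -0.01772556,
        0.00045665]), 'joint_torque': array([ 1.52728177e-02, -4.47817934e+01, -3.74838316e+01,  1.04542229e-03,
        1.92970368e-01, -3.71439498e-06]), 'tool_pos': array([0.46337074, 0.38460124, 0.21906889]), 'tcp_rot': array([1.74333218, 2.61146728, 0.00752924]), 'wrist_force': array([ 0.43499449,  0.13327819, -1.70578771]), 'torque': array([-0.04425718, -0.02470849,  0.02759172]), 'grip_force': 99.36238811351359, 'width': 0.18232708776794482}
[0.46337074 0.38460124 0.21906889]
scene [231 130]
top [229 209]
[320 232]
```

View pics/l1.png

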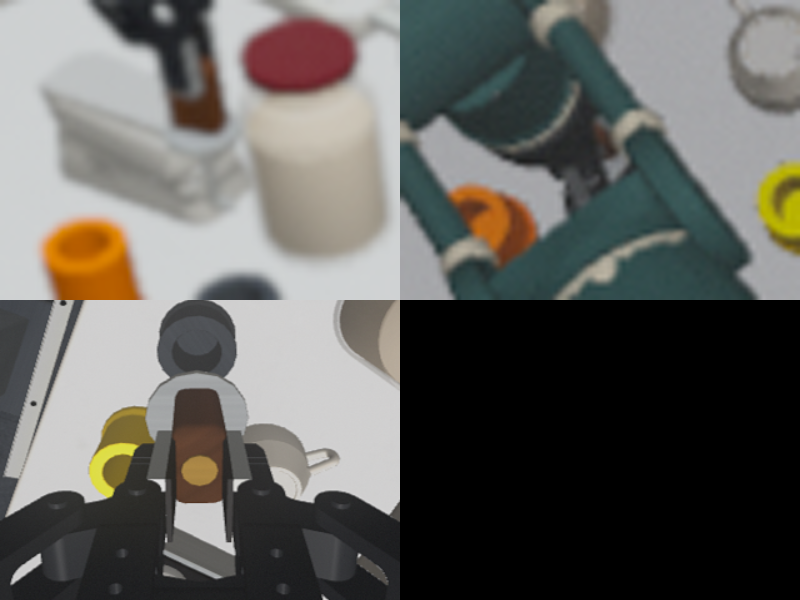

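The hook is held square, but its toe is hidden by the flange and lost against the white background. I carry it to where the scene camera sees the toe against the black mat.

Call:
jog_arm:
  deltas: [-0.039,-0.022,0,0,0,4,-1,-0.078,-0.044,0,0,0,8,-1,-0.117,-0.066,0,0,0,12,-1,-0.156,-0.088,0,0,0,16,-1,-0.195,-0.11,0,0,0,20,-1,-0.234,-0.132,0,0,0,24,-1,-0.273,-0.154,0,0,0,28,-1,-0.311,-0.174,0,0,0,31.5,-1]

```text
time: 5.9
tool_pos: [0.4188, 0.028, 0.2143]
tcp_rot: [-2.389, -2.037, 0.004]
wrist_force: [1.4, -0.1, -2.1]
width: 0.178
grip_force: 99.3
```

Call:
jog_arm:
  deltas: [0,0,0,0,0,0,-1,0,0,0,0,0,0,-1]

```text
time: 6.1
tool_pos: [0.4197, 0.0289, 0.2147]
tcp_rot: [-2.389, -2.037, 0.002]
wrist_force: [-1.1, 0.3, -1.8]
width: 0.177
grip_force: 99.3
```

Run:
```python
from h import *
s=readout.read_state(); p=s["tool_pos"]; print(p,s["q"].round(2),np.degrees(np.arctan2(*R.from_rotvec(s["tcp_rot"]).as_matrix()[[1,0],1])))
c=read_camera("scene"); u=proj(c,p-[0,0,.06]).astype(int); print(u)
r=cv2.resize(c["color"][u[1]-30:u[1]+30,u[0]-26:u[0]+27],(424,480),interpolation=2)
w=read_camera("wrist"); x=w["color"][100:400,145:395]; x=cv2.resize(x,(376,480)); x[:]=x
cv2.imwrite("pics/l2.png",np.hstack([r,x])); cv2.imwrite("pics/w3.png",w["color"])
```

```text
[0.41966262 0.0288687  0.2146915 ] [ 0.01 -0.23  2.11  0.    1.26  0.17] -9.115166149771335
[315 201]
```

View pics/l2.png

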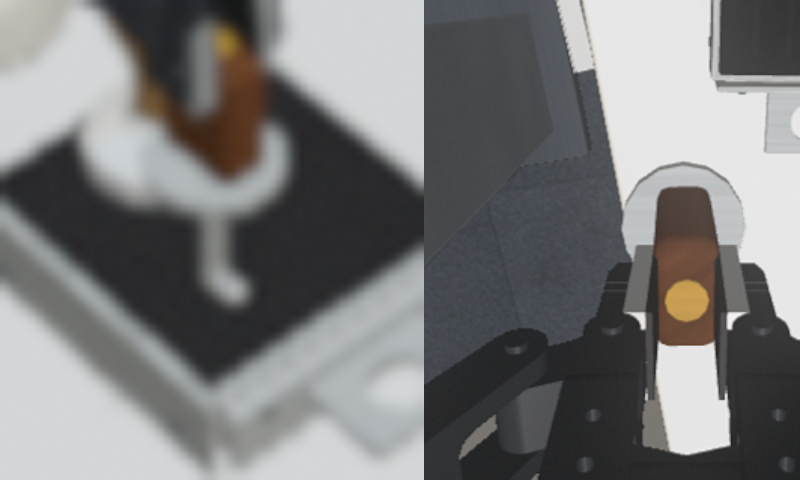

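The toe shows clearly at crop (210,280)→(240,295). It points to the lip side, towards -y, which is the way the tray comes out. Next I measure the hole and the cap in the wrist image.

Run:
```python
from h import *
w=read_camera("wrist"); im=w["color"]; s=readout.read_state(); p=s["tool_pos"]; M=R.from_rotvec(s["tcp_rot"])
cap=ray(w,319.9,287.5,p[2]+.0262); print("cap in tool mm",M.inv().apply(cap-p)*1000)
g=cv2.cvtColor(im,cv2.COLOR_BGR2GRAY)
h0=proj(w,[.496,.020,.029]); print("pred",h0)
x,y=h0.astype(int); roi=g[y-35:y+35,x-35:x+35]
t,b=cv2.threshold(roi,0,255,cv2.THRESH_OTSU); print(t)
for c in cv2.findContours(b,cv2.RETR_CCOMP,2)[0]+cv2.findContours(255-b,cv2.RETR_CCOMP,2)[0]:
    a=cv2.contourArea(c)
    if a>150 and len(c)>5:
        e=cv2.fitEllipse(c); u=np.array(e[0])+[x-35,y-35]; print(a,u,e[1],ray(w,*u,.029).round(4))
k=cv2.resize(im[y-60:y+60,x-80:x+80],(800,600),interpolation=2); cv2.imwrite("pics/hole.png",k)
sc=read_camera("scene"); print("scene",ray(sc,338.4,218.5,.029))
```

```text
cap in tool mm [  1.4448709    0.61813083 -26.20066835]
pred [397.35541986 175.71723529]
142.0
232.0 [396.94419861 149.72665119] (4.5716328620910645, 90.015625) [0.4979 0.0454 0.029 ]
485.5 [399.77072144 143.63489366] (8.332792282104492, 143.91139221191406) [0.5011 0.0508 0.029 ]
scene [0.49816163 0.01442626 0.029     ]
```

Run:
```python
from h import *
w=read_camera("wrist"); im=w["color"]
g=cv2.cvtColor(im,cv2.COLOR_BGR2GRAY); x0,x1,y0,y1=360,450,156,215
roi=cv2.GaussianBlur(g,(3,3),0)[y0:y1,x0:x1]; v=roi[roi>120].reshape(-1,1); t,_=cv2.threshold(v,0,255,cv2.THRESH_OTSU); print(t)
b=(roi>t).astype(np.uint8); cs,hi=cv2.findContours(b,cv2.RETR_LIST,1)
for c in cs:
    a=cv2.contourArea(c)
    if 150<a<2500 and len(c)>5:
        e=cv2.fitEllipse(c); u=np.array(e[0])+[x0,y0]; print(a,u.round(1),np.round(e[1],1),ray(w,*u,.029).round(4))
cv2.imwrite("pics/hole.png",cv2.resize(np.hstack([im[y0:y1,x0:x1],cv2.cvtColor(b*255,8)]),(792,260),interpolation=2))
```

```text
211.0
372.5 [399.2 176.2] [20.6 23.2] [0.4982 0.0197 0.029 ]
```

View pics/hole.png

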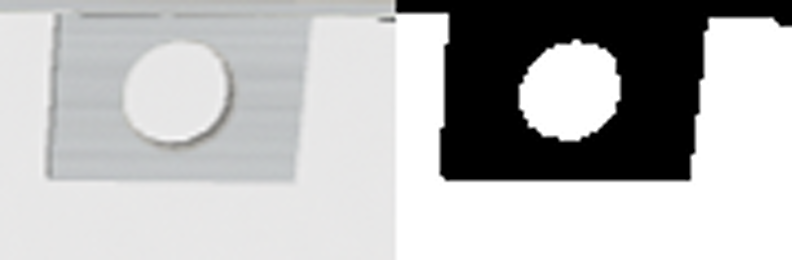

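Call:
jog_arm:
  deltas: [0.003,0.03,0,0,0,0,-1,0.0055,0.06,0,0,0,0,-1,0.0055,0.0793,0.02,0,0,0,-1,0.0055,0.0793,0.05,0,0,0,-1,0.0055,0.0793,0.075,0,0,0,-1,0.0055,0.0793,0.085,0,0,0,-1,0.0055,0.0793,0.085,0,0,0,-1,0.0055,0.0793,0.085,0,0,0,-1]

```text
time: 7.15
tool_pos: [0.5005, 0.0233, 0.132]
tcp_rot: [2.386, 2.042, 0.001]
wrist_force: [1.0, -0.5, -2.2]
width: 0.178
grip_force: 99.4
```

Run:
```python
from h import *
s=readout.read_state(); p=s["tool_pos"]; print(p,s["wrist_force"])
delta([.4989,.0218,.0843],np.radians(-9.6))
c=read_camera("scene"); u=proj(c,[.499,.02,.05]).astype(int); print(u)
r=cv2.resize(c["color"][u[1]-30:u[1]+30,u[0]-25:u[0]+25],(400,480),interpolation=2)
w=read_camera("wrist"); x=w["color"][60:300,220:420]; x=cv2.resize(x,(400,480))
for n,z in(("hole",.029),): print(proj(c,[.499,.0187,z]),proj(w,[.499,.0187,z]))
t=p-[0,0,.0723]+[.0008,.0013,0]; print("toe proj scene",proj(c,t))
cv2.imwrite("pics/l3.png",np.hstack([r,x])); cv2.imwrite("pics/s4.png",c["color"])
```

```text
[0.50052226 0.0233479  0.1319607 ] [ 1.00317947 -0.45564329 -2.21349423]
shift mm [-1.8 -1.4 47.7] turn [array([ 0.07, -0.01,  0.71]), array([ 2.0000e-02,  1.0000e-01, -1.7929e+02])] q6 0.15
[337 212]
[337.38657557 217.59420122] [316.58027399 207.16739048]
toe proj scene [336.40619953 208.8512378 ]
```

View pics/l3.png

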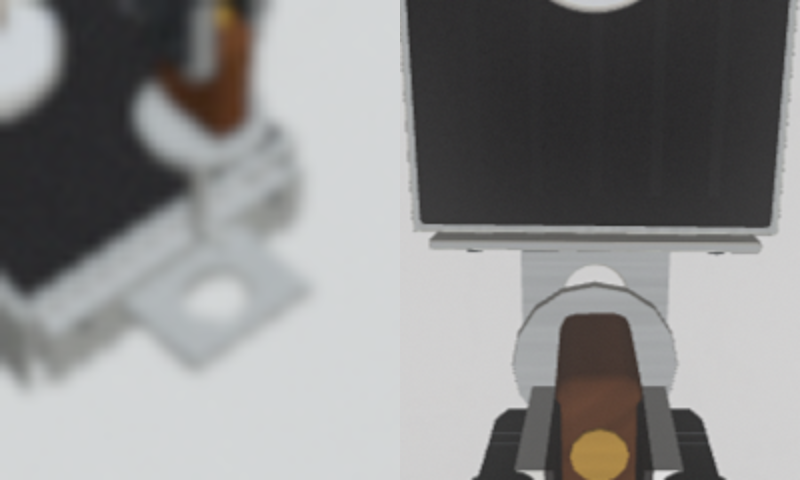

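The wrist view shows the hole's inner arc apex at px (317.5,192.5), with the lip centred on column 317.7. The lip slopes squarely, so I refine from the apex.

Run:
```python
from h import *
s=readout.read_state(); p=s["tool_pos"]; M=R.from_rotvec(s["tcp_rot"]); w=read_camera("wrist")
T=lambda u,v,z:(M.inv().apply(ray(w,u,v,z)-p)*1000).round(1)
print("apex",T(317.6,192.5,.029),"lip L/R",T(220+(522-400)/2,60+265/2,.029),T(220+(669-400)/2,60+265/2,.029))
print("cap",T(320,287.5,p[2]+.0262),"flange top L/R",T(220+114/2,60+355/2,p[2]-.0188),T(220+277/2,60+355/2,p[2]-.0188),"flange far",T(318,60+284/2,p[2]-.0188))
print("panel front top",T(317.6,60+245/2,.030), "mat front corners",T(220+20/2,60+230/2,.047),T(220+375/2,60+232/2,.047))
```

```text
apex [  6.7  -0.8 103.9] lip L/R [  6.7 -28.4 103.8] [  6.7  27.  104. ]
cap [  1.7   0.8 -26.2] flange top L/R [  5.2 -21.8  18.7] [ 5.2 21.1 18.9] flange far [24.7 -0.2 18.8]
panel front top [ 14.7  -0.8 102.9] mat front corners [ 24.1 -61.2  85.7] [23.3 61.6 86.1]
```

Call:
jog_arm:
  deltas: [-0.0026,-0.001,0,0,0,0.7,-1,-0.0026,-0.001,0.015,0,0,0.7,-1,-0.0026,-0.001,0.023,0,0,0.7,-1,-0.0026,-0.001,0.026,0,0,0.7,-1,-0.0026,-0.001,0.029,0,0,0.7,-1,-0.0026,-0.001,0.032,0,0,0.7,-1,-0.0026,-0.001,0.034,0,0,0.7,-1,-0.0026,-0.001,0.034,0,0,0.7,-1]

```text
time: 8.1
tool_pos: [0.4984, 0.0204, 0.0969]
tcp_rot: [-2.4, -2.027, 0.0]
wrist_force: [0.4, 1.4, 0.1]
width: 0.178
grip_force: 99.4
```

Call:
jog_arm:
  deltas: [0,0,0.003,0,0,0,-1,0,0,0.006,0,0,0,-1,0,0,0.009,0,0,0,-1,0,0,0.012,0,0,0,-1,0,0,0.013,0,0,0,-1,0,0,0.013,0,0,0,-1]

```text
time: 8.7
tool_pos: [0.4982, 0.0204, 0.0837]
tcp_rot: [-2.4, -2.026, 0.001]
wrist_force: [0.1, 0.4, -1.7]
width: 0.179
grip_force: 99.4
```

Run:
```python
from h import *
c=read_camera("scene"); u=proj(c,[.499,.02,.03]).astype(int)
r=cv2.resize(c["color"][u[1]-25:u[1]+25,u[0]-25:u[0]+25],(400,400),interpolation=2)
w=read_camera("wrist"); x=cv2.resize(w["color"][60:300,200:440],(400,400))
cv2.imwrite("pics/l4.png",np.hstack([r,x])); s=readout.read_state(); print(s["tool_pos"],s["wrist_force"],s["torque"])
```

```text
[0.4985205  0.02037503 0.08411812] [ 0.27144628  0.46778472 -0.79522934] [-0.00017617 -0.06364617 -0.0176198 ]
```

View pics/l4.png

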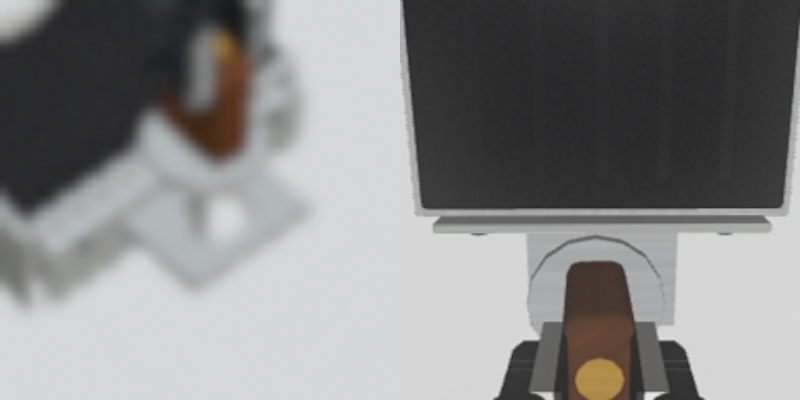

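The hook stands in the hole and the wrist force is only noise. I draw gently: slowly across the 13 mm of slack first, then on.

Call:
jog_arm:
  deltas: [-0.003,0,0,0,0,0,-1,-0.006,0,0,0,0,0,-1,-0.008,0,0,0,0,0,-1,-0.01,0,0,0,0,0,-1,-0.0115,0,0,0,0,0,-1,-0.013,0,0,0,0,0,-1,-0.0145,0,0,0,0,0,-1,-0.016,0,0,0,0,0,-1]

```text
time: 9.6
tool_pos: [0.4959, 0.0056, 0.0841]
tcp_rot: [-2.4, -2.025, -0.003]
wrist_force: [0.9, 4.9, -1.0]
width: 0.175
grip_force: 99.3
```

Call:
jog_arm:
  deltas: [-0.002,0,0,0,0,0,-1,-0.004,0,0,0,0,0,-1,-0.006,0,0,0,0,0,-1,-0.008,0,0,0,0,0,-1,-0.01,0,0,0,0,0,-1,-0.012,0,0,0,0,0,-1,-0.014,0,0,0,0,0,-1,-0.016,0,0,0,0,0,-1]

```text
time: 10.4
tool_pos: [0.4933, -0.0101, 0.0841]
tcp_rot: [-2.4, -2.025, -0.003]
wrist_force: [1.3, 4.9, -1.6]
width: 0.179
grip_force: 99.3
```

Call:
jog_arm:
  deltas: [-0.003,0,0,0,0,0,-1,-0.006,0,0,0,0,0,-1,-0.009,0,0,0,0,0,-1,-0.012,0,0,0,0,0,-1,-0.015,0,0,0,0,0,-1,-0.017,0,0,0,0,0,-1,-0.019,0,0,0,0,0,-1,-0.02,0,0,0,0,0,-1]

```text
time: 11.2
tool_pos: [0.4899, -0.03, 0.0841]
tcp_rot: [-2.4, -2.025, -0.003]
wrist_force: [1.2, 4.5, -1.8]
width: 0.178
grip_force: 99.3
```

Call:
jog_arm:
  deltas: [-0.0015,0,0,0,0,0,-1,-0.003,0,0,0,0,0,-1,-0.0045,0,0,0,0,0,-1,-0.006,0,0,0,0,0,-1,-0.0075,0,0,0,0,0,-1,-0.009,0,0,0,0,0,-1,-0.0105,0,0,0,0,0,-1,-0.012,0,0,0,0,0,-1]

```text
time: 12.0
tool_pos: [0.4879, -0.0418, 0.0841]
tcp_rot: [-2.4, -2.025, -0.003]
wrist_force: [1.9, 4.3, -1.5]
width: 0.175
grip_force: 99.3
```

Call:
jog_arm:
  deltas: [-0.0008,0,0,0,0,0,-1,-0.0016,0,0,0,0,0,-1,-0.0024,0,0,0,0,0,-1,-0.0032,0,0,0,0,0,-1,-0.004,0,0,0,0,0,-1,-0.0048,0,0,0,0,0,-1,-0.0056,0,0,0,0,0,-1,-0.0064,0,0,0,0,0,-1]

```text
time: 12.8
tool_pos: [0.4869, -0.0482, 0.0842]
tcp_rot: [-2.4, -2.025, -0.002]
wrist_force: [1.6, 4.4, -1.9]
width: 0.181
grip_force: 99.3
```

Call:
jog_arm:
  deltas: [-0.0007,0,0,0,0,0,-1,-0.0014,0,0,0,0,0,-1,-0.0021,0,0,0,0,0,-1,-0.0028,0,0,0,0,0,-1,-0.0035,0,0,0,0,0,-1,-0.004,0,0,0,0,0,-1]

```text
time: 13.4
tool_pos: [0.4862, -0.0522, 0.0841]
tcp_rot: [-2.4, -2.025, -0.002]
wrist_force: [0.9, 4.5, -1.6]
width: 0.176
grip_force: 99.3
```

Pulled 74 mm, with drag still steady at about 4.5 N. I continue in small steps.

Call:
jog_arm:
  deltas: [-0.0005,0,0,0,0,0,-1,-0.001,0,0,0,0,0,-1,-0.0015,0,0,0,0,0,-1,-0.002,0,0,0,0,0,-1,-0.0025,0,0,0,0,0,-1,-0.003,0,0,0,0,0,-1]

```text
time: 14.0
tool_pos: [0.4857, -0.0551, 0.0841]
tcp_rot: [-2.4, -2.026, -0.002]
wrist_force: [0.8, 4.6, -1.7]
width: 0.175
grip_force: 99.3
```

Call:
jog_arm:
  deltas: [-0.0005,0,0,0,0,0,-1,-0.001,0,0,0,0,0,-1,-0.0015,0,0,0,0,0,-1,-0.002,0,0,0,0,0,-1]

```text
time: 14.4
tool_pos: [0.4854, -0.0571, 0.0841]
tcp_rot: [-2.4, -2.026, -0.002]
wrist_force: [0.8, 5.8, -2.3]
width: 0.18
grip_force: 99.3
```

Call:
jog_arm:
  deltas: [-0.0005,0,0,0,0,0,-1,-0.001,0,0,0,0,0,-1]

```text
time: 14.6
tool_pos: [0.4852, -0.058, 0.0841]
tcp_rot: [-2.4, -2.026, -0.002]
wrist_force: [1.8, 5.2, -0.7]
width: 0.179
grip_force: 99.3
```

Call:
jog_arm:
  deltas: [-0.0005,0,0,0,0,0,-1,-0.001,0,0,0,0,0,-1]

```text
time: 14.8
tool_pos: [0.485, -0.059, 0.0841]
tcp_rot: [-2.4, -2.026, -0.002]
wrist_force: [1.0, 4.9, -1.6]
width: 0.18
grip_force: 99.3
```

Call:
jog_arm:
  deltas: [-0.0005,0,0,0,0,0,-1,-0.001,0,0,0,0,0,-1]

```text
time: 15.0
tool_pos: [0.4849, -0.06, 0.0842]
tcp_rot: [-2.4, -2.025, -0.002]
wrist_force: [1.0, 5.0, -1.3]
width: 0.182
grip_force: 99.3
```

Call:
jog_arm:
  deltas: [-0.0005,0,0,0,0,0,-1,-0.001,0,0,0,0,0,-1,-0.0015,0,0,0,0,0,-1]

```text
time: 15.3
tool_pos: [0.4846, -0.0615, 0.0841]
tcp_rot: [-2.4, -2.025, -0.002]
wrist_force: [0.2, 5.3, -1.6]
width: 0.179
grip_force: 99.3
```

Call:
jog_arm:
  deltas: [-0.0005,0,0,0,0,0,-1,-0.001,0,0,0,0,0,-1,-0.0015,0,0,0,0,0,-1]

```text
time: 15.6
tool_pos: [0.4844, -0.063, 0.0841]
tcp_rot: [-2.4, -2.026, -0.002]
wrist_force: [1.1, 3.7, -1.4]
width: 0.176
grip_force: 99.3
```

Run:
```python
from h import *
w=read_camera("wrist"); im=w["color"]; s=readout.read_state(); p=s["tool_pos"]; M=R.from_rotvec(s["tcp_rot"]); g=cv2.cvtColor(im,7-1)
T=lambda v,z:(M.inv().apply(ray(w,318,v,z)-p)*1000)[0].round(1)
col=g[0:210,300:336].mean(1); d=np.diff(col); i=np.argsort(-abs(d))[:12]; 
for k in sorted(i): print(k,d[k].round(0),"z.029",T(k+.5,.029),"z.047",T(k+.5,.047))
```

```text
18 29.0 z.029 116.1 z.047 112.7
19 67.0 z.029 115.6 z.047 112.3
28 -21.0 z.029 111.2 z.047 108.3
30 33.0 z.029 110.2 z.047 107.4
153 -25.0 z.029 43.9 z.047 46.7
154 -32.0 z.029 43.3 z.047 46.2
160 42.0 z.029 39.7 z.047 42.9
165 -45.0 z.029 36.7 z.047 40.1
170 28.0 z.029 33.7 z.047 37.4
199 -17.0 z.029 15.5 z.047 20.8
200 -25.0 z.029 14.9 z.047 20.2
201 -20.0 z.029 14.2 z.047 19.6
```

The edges agree with the hook drawing the lip (panel about 31 mm ahead of the rod). The hole is near x = -0.167, so the stop must be close.

Call:
jog_arm:
  deltas: [-0.0005,0,0,0,0,0,-1,-0.001,0,0,0,0,0,-1]

```text
time: 15.85
tool_pos: [0.4842, -0.0637, 0.0841]
tcp_rot: [-2.4, -2.025, -0.003]
wrist_force: [2.0, 6.3, -1.7]
width: 0.175
grip_force: 99.3
```

Call:
jog_arm:
  deltas: [-0.0005,0,0,0,0,0,-1,-0.001,0,0,0,0,0,-1]

```text
time: 16.05
tool_pos: [0.4842, -0.0642, 0.0842]
tcp_rot: [-2.4, -2.024, -0.004]
wrist_force: [2.1, 8.0, -1.6]
width: 0.182
grip_force: 99.3
```

Call:
jog_arm:
  deltas: [-0.0005,0,0,0,0,0,-1,-0.001,0,0,0,0,0,-1]

```text
time: 16.25
tool_pos: [0.4841, -0.0647, 0.0841]
tcp_rot: [-2.4, -2.023, -0.005]
wrist_force: [2.9, 10.5, -1.5]
width: 0.181
grip_force: 99.3
```

Call:
jog_arm:
  deltas: [-0.0005,0,0,0,0,0,-1,-0.001,0,0,0,0,0,-1]

```text
time: 16.45
tool_pos: [0.484, -0.0652, 0.0842]
tcp_rot: [-2.4, -2.022, -0.006]
wrist_force: [1.7, 11.1, -1.9]
width: 0.178
grip_force: 99.3
```

The stop is felt: force rises from 5 to about 11 N while the hook hardly moves. I hold a firm pull.

Call:
jog_arm:
  deltas: [-0.0005,0,0,0,0,0,-1,-0.0005,0,0,0,0,0,-1,-0.0005,0,0,0,0,0,-1,-0.0005,0,0,0,0,0,-1,-0.0005,0,0,0,0,0,-1,-0.0005,0,0,0,0,0,-1]

```text
time: 17.05
tool_pos: [0.4839, -0.0653, 0.0841]
tcp_rot: [-2.4, -2.022, -0.007]
wrist_force: [2.4, 11.4, -1.5]
width: 0.178
grip_force: 99.3
```

Call:
jog_arm:
  deltas: [0,0,0,0,0,0,-1,0,0,0,0,0,0,-1]

```text
time: 17.25
tool_pos: [0.484, -0.0653, 0.0841]
tcp_rot: [-2.4, -2.022, -0.007]
wrist_force: [2.3, 11.4, -1.7]
width: 0.182
grip_force: 99.3
```

Call:
jog_arm:
  deltas: [0.003,0,0,0,0,0,-1,0.006,0,0,0,0,0,-1,0.01,0,0,0,0,0,-1,0.014,0,0,0,0,0,-1,0.017,0,0,0,0,0,-1,0.018,0,0,0,0,0,-1,0.018,0,0,0,0,0,-1]

```text
time: 17.95
tool_pos: [0.4863, -0.0506, 0.0841]
tcp_rot: [2.4, 2.027, -0.0]
wrist_force: [0.4, 0.1, -1.2]
width: 0.176
grip_force: 99.3
```

Run:
```python
from h import *
w=read_camera("wrist"); im=w["color"]; s=readout.read_state(); p=s["tool_pos"]; M=R.from_rotvec(s["tcp_rot"]); g=cv2.cvtColor(im,6); print(p)
T=lambda v,z:(M.inv().apply(ray(w,318,v,z)-p)*1000)[0].round(1)
d=np.diff(g[0:210,300:336].astype(float).mean(1)); i=np.argsort(-abs(d))[:14]
for k in sorted(i): print(k,d[k].round(0),"z.029",T(k+.5,.029),"z.06",T(k+.5,.0655))
```

```text
[ 0.48633513 -0.05060066  0.08408713]
45 12.0 z.029 102.8 z.06 98.3
46 80.0 z.029 102.3 z.06 97.9
54 -22.0 z.029 98.2 z.06 94.5
56 32.0 z.029 97.2 z.06 93.7
172 -23.0 z.029 32.5 z.06 40.2
173 -34.0 z.029 31.8 z.06 39.7
181 45.0 z.029 26.9 z.06 35.6
185 -28.0 z.029 24.4 z.06 33.5
186 -36.0 z.029 23.8 z.06 33.0
190 13.0 z.029 21.3 z.06 30.9
191 28.0 z.029 20.6 z.06 30.4
201 -15.0 z.029 14.2 z.06 25.1
204 13.0 z.029 12.3 z.06 23.5
205 13.0 z.029 11.7 z.06 23.0
```

Call:
jog_arm:
  deltas: [0.0012,0,0,0,0,0,-1,0.0012,0,-0.003,0,0,0,-1,0.0012,0,-0.006,0,0,0,-1,0.0012,0,-0.008,0,0,0,-1,0.0012,0,-0.0095,0,0,0,-1]

```text
time: 18.5
tool_pos: [0.4868, -0.0494, 0.094]
tcp_rot: [2.4, 2.026, 0.001]
wrist_force: [0.0, -0.9, -1.3]
width: 0.175
grip_force: 99.3
```

Call:
jog_arm:
  deltas: [0,0,-0.001,0,0,0,-1,0,0,-0.002,0,0,0,-1]

```text
time: 18.7
tool_pos: [0.4866, -0.0493, 0.0957]
tcp_rot: [2.4, 2.027, 0.0]
wrist_force: [-0.5, 0.1, -2.3]
width: 0.177
grip_force: 99.3
```

Call:
jog_arm:
  deltas: [0,0,-0.002,0,0,0,-1,0,0,-0.004,0,0,0,-1]

```text
time: 18.9
tool_pos: [0.4865, -0.0493, 0.0996]
tcp_rot: [-2.4, -2.027, 0.0]
wrist_force: [1.1, 0.1, 0.0]
width: 0.177
grip_force: 99.3
```

The toe comes out freely. I lift clear, then carry the hook back to the grasp pose.

Call:
jog_arm:
  deltas: [0,0,-0.005,0,0,0,-1,0,0,-0.012,0,0,0,-1,0,0,-0.025,0,0,0,-1,0,0,-0.045,0,0,0,-1,0,0,-0.07,0,0,0,-1,0,0,-0.095,0,0,0,-1,0,0,-0.115,0,0,0,-1,0,0,-0.12,0,0,0,-1]

```text
time: 19.7
tool_pos: [0.4887, -0.0496, 0.2238]
tcp_rot: [2.397, 2.023, 0.007]
wrist_force: [0.7, -0.3, -1.3]
width: 0.173
grip_force: 99.4
```

Run:
```python
from h import *
delta([.462,.3835,.219],np.arctan2(*R.from_rotvec([1.7435,2.612,.001]).as_matrix()[[1,0],1]))
w=read_camera("wrist"); im=w["color"]; s=readout.read_state(); p=s["tool_pos"]; M=R.from_rotvec(s["tcp_rot"])
h=cv2.cvtColor(im,40); m=((h[...,0]<28)&(h[...,0]>14)&(h[...,1]>100)&(h[...,2]>110)).astype(np.uint8); m[:270]=0;m[305:]=0;m[:,:300]=0;m[:,340:]=0
y,x=np.nonzero(m); print("cap px",x.mean(),y.mean(),len(x))
g=cv2.cvtColor(im,6)
x0,x1,y0,y1=250,390,100,240
b=(cv2.threshold(g,211,255,0)[1])
# tray now: lip panel vs. station
for v in (.047,): pass
```

```text
shift mm [422.5 -99.    4.2] turn [array([  0.37,   0.1 , -32.21]), array([ 1.4000e-01, -5.0000e-01,  1.4779e+02])] q6 0.02
cap px 319.37953795379536 287.55940594059405 606
```

Call:
jog_arm:
  deltas: [0.025,0,-0.02,0,0,0,-1,0.065,-0.012,-0.02,0,0,-4,-1,0.11,-0.025,-0.02,0,0,-8,-1,0.155,-0.036,-0.02,0,0,-12,-1,0.2,-0.047,-0.02,0,0,-16,-1,0.245,-0.058,-0.02,0,0,-20,-1,0.29,-0.068,-0.02,0,0,-24,-1,0.335,-0.079,-0.02,0,0,-28,-1]

```text
time: 20.55
tool_pos: [0.4638, 0.2957, 0.2383]
tcp_rot: [-1.835, -2.55, 0.003]
wrist_force: [1.6, -0.1, -1.9]
width: 0.179
grip_force: 99.3
```

Run:
```python
from h import *
delta([.462,.3835,.17],np.arctan2(*R.from_rotvec([1.7435,2.612,.001]).as_matrix()[[1,0],1])); print(readout.read_state()["tool_pos"])
```

```text
shift mm [83.9 26.3 68.3] turn [array([-0.09,  0.03, -4.03]), array([5.0000e-02, 1.4000e-01, 1.7597e+02])] q6 0.2
[0.46381312 0.29568735 0.23834111]
```

Call:
jog_arm:
  deltas: [0.03,0.01,0,0,0,-2,-1,0.06,0.02,0,0,0,-4,-1,0.084,0.026,0.01,0,0,-4,-1,0.084,0.026,0.03,0,0,-4,-1,0.084,0.026,0.05,0,0,-4,-1,0.084,0.026,0.05,0,0,-4,-1,0.084,0.026,0.05,0,0,-4,-1]

```text
time: 21.25
tool_pos: [0.4623, 0.3815, 0.1884]
tcp_rot: [-1.748, -2.609, 0.004]
wrist_force: [0.2, 0.7, -0.8]
width: 0.178
grip_force: 99.3
```

Run:
```python
from h import *
delta([.462,.3835,.0965],np.arctan2(*R.from_rotvec([1.7435,2.612,.001]).as_matrix()[[1,0],1])); print(readout.read_state()["tool_pos"])
```

```text
shift mm [ 2.   0.7 91.9] turn [array([-0.16,  0.04, -0.21]), array([6.0000e-02, 2.5000e-01, 1.7979e+02])] q6 0.26
[0.46234806 0.38150067 0.1883546 ]
```

Call:
jog_arm:
  deltas: [0.002,0.0007,0.02,0,0,-0.2,-1,0.002,0.0007,0.036,0,0,-0.2,-1,0.002,0.0007,0.042,0,0,-0.2,-1,0.002,0.0007,0.048,0,0,-0.2,-1,0.002,0.0007,0.054,0,0,-0.2,-1,0.002,0.0007,0.06,0,0,-0.2,-1]

```text
time: 21.85
tool_pos: [0.4634, 0.3844, 0.1298]
tcp_rot: [1.744, 2.612, 0.002]
wrist_force: [0.7, 1.4, -1.3]
width: 0.177
grip_force: 99.4
```

Call:
jog_arm:
  deltas: [0,0,0.006,0,0,0,-1,0,0,0.012,0,0,0,-1,0,0,0.018,0,0,0,-1,0,0,0.023,0,0,0,-1,0,0,0.027,0,0,0,-1,0,0,0.029,0,0,0,-1,0,0,0.029,0,0,0,-1]

```text
time: 22.55
tool_pos: [0.4628, 0.384, 0.1002]
tcp_rot: [-1.744, -2.613, 0.001]
wrist_force: [-1.1, -0.1, -1.8]
width: 0.178
grip_force: 99.4
```

Flange about 4 mm above the rim. I lower until contact is felt.

Call:
jog_arm:
  deltas: [0,0,0.001,0,0,0,-1,0,0,0.002,0,0,0,-1,0,0,0.003,0,0,0,-1,0,0,0.003,0,0,0,-1]

```text
time: 22.95
tool_pos: [0.463, 0.3842, 0.0975]
tcp_rot: [-1.744, -2.613, 0.0]
wrist_force: [0.3, -0.9, -1.5]
width: 0.179
grip_force: 99.4
```

Call:
jog_arm:
  deltas: [0,0,0.0005,0,0,0,-1,0,0,0.001,0,0,0,-1,0,0,0.001,0,0,0,-1]

```text
time: 23.25
tool_pos: [0.463, 0.3842, 0.0965]
tcp_rot: [-1.744, -2.613, 0.0]
wrist_force: [0.2, -0.0, -1.7]
width: 0.179
grip_force: 99.4
```

Call:
jog_arm:
  deltas: [0,0,0.0005,0,0,0,-1,0,0,0.001,0,0,0,-1,0,0,0.001,0,0,0,-1]

```text
time: 23.55
tool_pos: [0.4631, 0.3843, 0.0958]
tcp_rot: [1.744, 2.613, 0.0]
wrist_force: [0.1, -0.2, -0.2]
width: 0.176
grip_force: 99.6
```

Contact is made (the hook's weight is off the wrist). I open and retreat straight up.

Call:
jog_arm:
  deltas: [0,0,0.0003,0,0,0,-0.3,0,0,0.0003,0,0,0,0,0,0,0.0003,0,0,0,0.4,0,0,0.0003,0,0,0,0.4,0,0,0.0003,0,0,0,0.4]

```text
time: 24.05
tool_pos: [0.4631, 0.3843, 0.0954]
tcp_rot: [1.744, 2.613, 0.0]
wrist_force: [-0.4, -0.2, -0.5]
width: 0.7
grip_force: 0.0
```

Call:
jog_arm:
  deltas: [0,0,-0.005,0,0,0,0.4,0,0,-0.015,0,0,0,0.4,0,0,-0.03,0,0,0,0.4,0,0,-0.055,0,0,0,0.4,0,0,-0.08,0,0,0,0.4,0,0,-0.11,0,0,0,0.4,0,0,-0.13,0,0,0,0.4,0,0,-0.13,0,0,0,0.4]

```text
time: 24.85
tool_pos: [0.4654, 0.3861, 0.2314]
tcp_rot: [1.742, 2.61, 0.014]
wrist_force: [0.4, -0.1, 0.5]
width: 0.701
grip_force: 0.0
```

Run:
```python
from h import *
s=readout.read_state(); print(s["tool_pos"],s["width"],s["wrist_force"])
w=read_camera("wrist"); im=w["color"]; cv2.imwrite("pics/w9.png",im)
h=cv2.cvtColor(im,40)
for n,lo,hi in(("cap",(15,110,110),(24,255,255)),("brown",(0,90,20),(25,255,255))):
    m=cv2.inRange(h,lo,hi); u=proj(w,[.461,.3855,.11]); 
    k=np.zeros_like(m); cv2.circle(k,tuple(u.astype(int).tolist()),45,255,-1); m&=k
    cs=cv2.findContours(m,0,1)[0]
    if cs:
        c=max(cs,key=cv2.contourArea); (x,y),_,_=r=cv2.minAreaRect(c); print(n,cv2.contourArea(c),np.round(r[0]+r[1],1),r[2],"at .122",ray(w,x,y,.122).round(4))
print("expected cap",proj(w,[.461,.3855,.122]))
# tray from scene: lip hole & station
c=read_camera("scene"); g=cv2.cvtColor(c["color"],6)
e=np.array([-.163,-.987]); hole0=np.array([.499,.0187])
for d in (.064,.068,.072):
    print(d,proj(c,[*(hole0+d*e),.029]).round(1))
x,y=proj(c,[*(hole0+.068*e),.029]).astype(int); roi=g[y-18:y+18,x-24:x+24]
v=roi[roi>120].reshape(-1,1); t=cv2.threshold(v,0,255,8)[0]
for q in cv2.findContours((roi>t).astype(np.uint8),1,1)[0]:
    if 15<cv2.contourArea(q)<150: e2=cv2.fitEllipse(q); print("hole?",cv2.contourArea(q),np.add(e2[0],[x-24,y-18]),ray(c,*np.add(e2[0],[x-24,y-18]),.029))
```

```text
[0.46541994 0.38609611 0.23137662] 0.7005515403251533 [ 0.37766768 -0.14666458  0.52553926]
cap 166.0 [312.2 197.2  14.8  14.1] 45.0 at .122 [0.4622 0.3861 0.122 ]
brown 450.0 [312. 196.  36.  20.] 90.0 at .122 [0.4616 0.387  0.122 ]
expected cap [310.54741328 197.44890985]
0.064 [353.2 230.9]
0.068 [354.3 231.8]
0.072 [355.3 232.7]
hole? 36.5 [355.94513512 234.12071991] [ 0.48435201 -0.05671143  0.029     ]
```

The hook hangs with its cap where it was at the start, and the tray hole is 71 mm out, which matches the felt travel. I hand it in.

```bash
python3 -c "
from h import *
print(finish_job())"
```

```text
the job is handed in; nothing more can be done
None
```

The job is handed in, verdict unknown: the tray was drawn about 71 mm to its stop and held at about 11.5 N, and the hook is back in its holder, seated by wrist force and cap position; I viewed 11 pictures, one over the limit of 10.

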